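# Set the air selector to the blue outlet and open the air

### The job

Send the bench air to the blue outlet: with your fingertips push the orange tab round until the selector clicks home at the blue outlet, then press the green button fully down and let it come back up. Only push, gently: do not pinch or force the tab and do not press the button before the selector is at blue. Leave the tools and parts lying about where they are.

Things in the scene. Friction and masses are not known exactly. Their poses are not given: they have to be found in the camera images.
- selector (a joint): angle of the air selector's rotor, rad, growing anticlockwise seen from above, about a vertical axis. It clicks into four places 0.70 rad apart: -0.70, 0 (off, where it starts or nearly so), 0.70 and 1.40, with end stops 0.08 beyond the outer two. A spring detent holds it at each: about 3 to 5 N on the tab carries it over the hump between two places; once it is past half-way it jumps into the next place by itself, and stays there
- tab (a point): centre of the upright orange tab that sticks up from the selector's rim, 60 mm from the rotor's axis and 75 mm above the bench. The tab is 12 mm thick along the way it travels, 22 mm wide radially and 50 mm tall, its top 100 mm above the bench and 48 mm above the rotor's flat face; x points radially outward, z up. Nothing else on the selector stands higher than 60 mm above the bench. To turn the selector push a flat side of the tab along its circle
- axis (a point): point on the selector's vertical axis at the height of the middle of the tab, 75 mm above the bench. The selector is a grey round base, 224 mm across and 26 mm high, fixed to the bench, with a 100 mm aluminium rotor on it. The base's position and yaw vary
- pointer (a point): point that turns with the selector, 90 mm from its axis in the direction of the tab (30 mm further out than the tab), 46 mm above the bench: directly over the middle of an outlet when the selector is set to that outlet
- blue_top (a point): centre of the top of the blue outlet: a blue disc 36 mm across and 16 mm high with a small brass nipple, fixed on the selector's base 90 mm from its axis, its top 46 mm above the bench. A red and a yellow outlet like it are on the same circle; the three stand at selector angles -0.70, 0.70 and 1.40, and which colour is where varies. At angle 0 (off) there is a low black plug instead
- red_top (a point): centre of the top of the red outlet, 46 mm above the bench
- yellow_top (a point): centre of the top of the yellow outlet, 46 mm above the bench
- air (a joint): travel of the green push button, m: 0 up, 0.006 fully down; fully down takes 5 N, and it springs back up when let go
- air_top (a point): centre of the top of the green push button, 32 mm across, its top 68 mm above the bench when up; it moves straight down. It stands in a black collar on a grey box 75 by 95 by 50 mm fixed to the bench
- socket: loose steel socket, 24 mm across, 32 mm high, standing on the selector's base on the side away from the outlets; origin at its underside
- screwdriver: loose screwdriver with a red handle, lying down; bystander
- wrench: loose steel wrench, lying down; bystander
- spray_can: loose spray can, 54 mm across, 170 mm high, standing on the robot's side of the selector, to the left; origin at its underside
- pliers: loose pliers with red handles, about 155 mm long, 14 mm high, lying beyond the selector; bystander
- bolt: loose dark bolt standing on its head, 42 mm high; origin at its underside
- tape_roll: loose black roll of tape, 90 mm across, 24 mm high, lying flat; bystander
- bracket: loose dark steel seat-hinge bracket, 150 mm long, 30 mm high, lying down; bystander
Things that resemble listed ones, but are neither listed nor needed, are in the scene too. Of the things that look like the part that bears air, take the one that is nearest to the robot's base at the start.

How it is judged:
By the outcome, as a careful person would: the job done as asked, in the order asked, and still so for the second after the job is handed in, with the robot touching nothing.
It also fails if it takes over 54 s, if anything falls off the work surface, if the arm or the gripper's body presses on something with over 40 N, if the wrist force passes 120 N, or if a joint passes its speed limit or range.

### The arm

A 6-joint arm with a two-finger parallel gripper is mounted at the origin on the work surface. World frame = base frame: x ahead of the robot, y to its left, z up, the work surface at z = 0. Lengths are in m, angles in rad, forces in N, time in s.
With the tool pointing down it reaches from about 0.25 to 0.775 m from the base axis. Payload 8.9 kg.
Tool frame: the origin (TCP) lies on the centre line of the jaws, within the pads' length; the fingertips stand 22 mm ahead of it and the grasp point (between the pads) lies 3 mm ahead of it (ctrl.nose_length is the z of the fingertips in the tool frame, in m); z points along the fingers, y is the line along which they close (so a half turn about z gives the same grasp; the last joint's range is limited). The gripper opens to 85 mm and grips with 20 to 120 N. Pads are 22 mm wide; open, the fingers measure 114 mm over their backs; the gripper's body (76 mm by 85 mm) begins 54 mm behind the grasp point. The pads swing forward as they close: fully open they stand 13 mm farther back than shut.
Start: joints at [-1.446, 0.291, -0.153, 1.127, 0, 1.431], TCP at [0.137, -0.507, 0.253] pointing down, gripper open.
Joint ranges: [-2.52, 2.52], [-0.91, 1.74], [-1.3, 1.37], [-1.96, 2.02], [-1.52, 1.47], [-3.14, 3.14]. Speed limits (rad/s): [2.22, 2.22, 2.79, 3.14, 3.14, 3.14].

### API

Orientations are given as a unit quaternion [x, y, z, w].
In Python, from rig import status, optics, sign_off, ctrl gives the robot as it stands.
- The arm moves only by the tool drive_tool, never from a script. Its argument "increments" is a list of rows, each a list of 7 numbers: the gripper's target within -1 to 1 (fully open at 1, half-way at 0, shut at -1), then the shift along the world's x, y, z in mm, then the turn, a rotation vector about the world's x, y, z in rad. In form: [[grip, tx, ty, tz, rx, ry, rz], ...]. A call has 1 to 8 rows; each row is the pose to reach, as a shift and turn from the pose commanded when the call began; what a row does not reach only later rows make up. A row lasts 1/12 s, in which the tool goes at most 41.7 mm and 7.16 degrees, less where a joint would pass 70% of its speed; a pose out of reach is approached as far as the arm can. A call with a gripper value outside its range is refused whole. The fingers move at their own pace and stop on an object; "grip_force" is the grip in N (left out, the last holds). Time passes only in rows, so rows that repeat a pose let the fingers close. It gives the time, the measured TCP pose, the force, the opening and the grip force at its end, in the units of the state.
- status.get_obs(): the state, without advancing time (a new reading comes with each control period).
- optics.snapshot(name): name is "scene" or "top" or "wrist"; returns a dict with "frame" (384x512x3 uint8, red, green, blue), "range_z" (384x512 float32, m along the optical axis (not along the pixel's ray), 0 where there is no reading), "fx", "fy", "cx", "cy" (pixels), "k1" (the pictures are not rectified: a ray, as slopes to the right and down, at radius r is drawn at 1 + k1 r^2 times it, then the intrinsics apply), "eye" and "rotation" of the camera in the world; the wrist camera has in their place "mount" (4x4, takes a point from camera to tool coordinates, whose origin is the TCP and whose axes are the flange's). Camera axes: x right, y up, looking along -z (the intrinsics and any distortion apply to the point x, -y, -z); pixel columns grow to the right and rows downward; lengths in m; the calibration is good to about 2 mm. A picture is of the moment at which its call begins: read the wrist's pose just before it.
- sign_off(): hands the job in; it is judged then, once.
The state is a dict: "t": time; "q": joint angles; "joint_velocities": joint speeds; "joint_torque": joint torques, N m; "tool_pos": TCP position; "ee_rot": TCP orientation; "contact_force": force on the tool from outside, world axes, zero at the start; "moment": the same for the moment, N m; "grip_width": finger opening in m; "grip_force": force on a finger pad.
Only numpy, scipy, OpenCV 4.12 (cv2) and the standard library are available. Lean on these libraries where they do the work, as an engineer would, in place of code of your own. Each camera call takes 0.05 s, during which the arm holds its last target. There are 200 camera calls.

## Working session

There is one attempt and no reset: what is moved stays moved. The work goes in short steps, Python scripts to look and compute and a tool call to move; the robot and the scene stay as the last step left them, time stands still between calls to the robot, and variables do not carry over. Pictures are saved under pics/ and viewed, at most 10 in all, crops included, and the job is handed in when it is done.

Besides the shell and the picture viewer there is one more tool, called after "Emit:" by a JSON object that holds its "method" and its "body", one argument or row to a line. drive_tool: Moves the arm, as the interface text tells. Its arguments: {"type":"object","properties":{"increments":{"type":"array","items":{"type":"array","items":{"type":"number"}}},"grip_force":{"type":"number"}},"required":["increments"]}

```bash
mkdir -p pics
cat > h.py <<'E'
import numpy as np, cv2
from rig import status, optics
def cam(n):
    o=status.get_obs(); s=optics.snapshot(n)
    if 'mount' in s:
        from scipy.spatial.transform import Rotation as R
        T=np.eye(4);T[:3,:3]=R.from_quat(o['ee_rot']).as_matrix();T[:3,3]=o['tool_pos']
        M=T@np.array(s['mount']); s['eye']=M[:3,3]; s['rotation']=M[:3,:3]
    return s
def ray(s,u,v):
    K=np.array([[s['fx'],0,s['cx']],[0,s['fy'],s['cy']],[0,0,1]],float)
    p=cv2.undistortPoints(np.array([[[u,v]]],float),K,np.array([s['k1'],0,0,0],float))[0,0]
    return np.array(s['rotation'])@np.array([p[0],-p[1],-1])
def onz(s,u,v,z):
    d=ray(s,u,v);e=np.array(s['eye']);return e+d*(z-e[2])/d[2]
def dep(s,u,v):
    return np.array(s['eye'])+ray(s,u,v)*s['range_z'][int(v),int(u)]
def save(s,f): cv2.imwrite('pics/'+f,cv2.cvtColor(s['frame'],cv2.COLOR_RGB2BGR))
def blobs(s,lo,hi,amin=30):
    h=cv2.cvtColor(s['frame'],cv2.COLOR_RGB2HSV);m=cv2.inRange(h,lo,hi)
    n,l,st,c=cv2.connectedComponentsWithStats(m)
    return [(st[i].tolist(),c[i].round(1).tolist()) for i in range(1,n) if st[i][4]>=amin]
COL=dict(orange=((8,130,100),(18,255,255)),green=((45,90,40),(85,255,255)),blue=((100,120,50),(125,255,255)),yellow=((22,120,100),(34,255,255)),red=((0,130,70),(6,255,255)))
E
python3 - <<'E'
from h import *
for n in('top','scene'):
    s=cam(n);save(s,n+'0.png');print(n,s['eye'],s['k1'])
    for k,(a,b) in COL.items():
        for st,c in blobs(s,a,b): print(k,st,c,dep(s,*c).round(3))
E
```

```text
top [ 0.48339247 -0.02805858  1.44569155] -0.15045504427562387Traceback (most recent call last):
  File "<stdin>", line 5, in <module>
  File "h.py", line 17, in dep
    return np.array(s['eye'])+ray(s,u,v)*s['range_z'][int(v),int(u)]
                              ~~~^^^^^^^
  File "h.py", line 13, in ray
    return np.array(s['rotation'])@np.array([p[0],-p[1],-1])
           ~~~~~~~~~~~~~~~~~~~~~~~^~~~~~~~~~~~~~~~~~~~~~~~~~
ValueError: matmul: Input operand 1 has a mismatch in its core dimension 0, with gufunc signature (n?,k),(k,m?)->(n?,m?) (size 3 is different from 4)
```

View pics/top0.png

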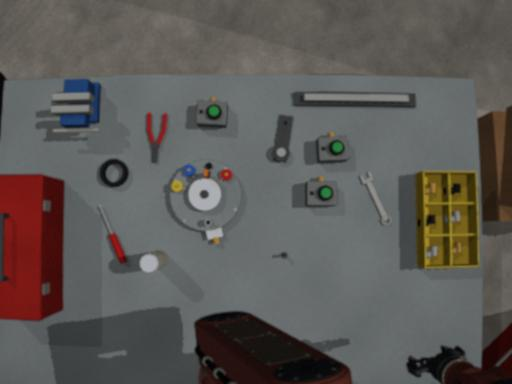

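The top view shows the selector at (205,195), with blue at (189,171), yellow at (177,185), red at (226,174) and the orange tab near (208,170). There are three green-button boxes, at (213,111), (337,147) and (325,192). `rotation` is a quaternion, so I'll fix the helper.

```bash
sed -i "s/return np.array(s\['rotation'\])@/R_=np.array(s['rotation']); R_=Rot.from_quat(R_).as_matrix() if R_.size==4 else R_\n    return R_@/; 1a from scipy.spatial.transform import Rotation as Rot" h.py
python3 - <<'E'
from h import *
for n in('top','scene'):
    s=cam(n);save(s,n+'0.png');print(n,s['eye'],s['rotation'])
    for k,(a,b) in COL.items():
        for st,c in blobs(s,a,b,12): 
            if st[4]<3000: print(k,st,c,dep(s,*c).round(3))
    if n=='top': print('axis',dep(s,205,195),'can',dep(s,149,262))
print(status.get_obs())
E
```

```text
top [ 0.48339247 -0.02805858  1.44569155] [-0.02454664  0.02610233  0.7072256  -0.70607937]
orange [497, 140, 5, 34, 119] [499.0, 153.8] [ 0.796 -1.168 -0.5  ]
orange [203, 169, 6, 9, 38] [205.7, 172.8] [0.638 0.092 0.1  ]
orange [224, 172, 4, 5, 12] [225.8, 174.0] [0.641 0.035 0.046]
green [208, 105, 12, 12, 115] [213.5, 110.7] [0.833 0.072 0.07 ]
green [331, 141, 12, 12, 115] [336.9, 146.6] [ 0.721 -0.303  0.074]
green [320, 187, 12, 12, 118] [325.6, 192.4] [ 0.582 -0.266  0.077]
blue [60, 79, 40, 48, 938] [81.6, 102.8] [0.852 0.471 0.113]
blue [183, 165, 12, 11, 90] [188.6, 170.1] [0.653 0.15  0.044]
yellow [422, 171, 57, 97, 2978] [447.0, 220.0] [ 0.496 -0.659  0.043]
yellow [171, 181, 12, 11, 101] [176.6, 185.9] [0.604 0.186 0.048]
red [147, 113, 7, 30, 116] [149.3, 127.7] [0.794 0.281 0.015]
red [157, 114, 10, 31, 121] [162.4, 128.7] [0.791 0.239 0.011]
red [221, 170, 11, 10, 79] [226.1, 174.5] [0.639 0.034 0.044]
red [109, 233, 16, 31, 217] [117.1, 247.8] [0.413 0.375 0.025]
red [332, 378, 17, 6, 60] [341.9, 381.3] [ 0.273 -0.156  0.835]
axis [0.57530201 0.09701658 0.06227824]
[... 1519 characters left out ...]
0.15, 'q': array([-1.44629360e+00,  2.91158476e-01, -1.53944382e-01,  1.12671390e+00,
       -3.34342560e-06,  1.43146747e+00]), 'joint_velocities': array([-0.00042937, -0.00143128,  0.00353055,  0.00081144,  0.00094678,
        0.00078288]), 'joint_torque': array([ 1.36426464e-03, -5.37370312e+01,  3.31520534e+01,  1.14701709e-02,
       -1.77358261e-04, -6.78942129e-06]), 'tool_pos': array([ 0.13685886, -0.50652158,  0.25286347]), 'ee_rot': array([ 9.91311593e-01,  1.31533516e-01,  2.11057146e-06, -5.10215342e-04]), 'contact_force': array([ 0.21900463, -0.52049985,  0.29429345]), 'moment': array([ 0.03831877,  0.0191912 , -0.00413747]), 'grip_force': 0.0, 'grip_width': 0.08532734066832584}
```

View pics/scene0.png

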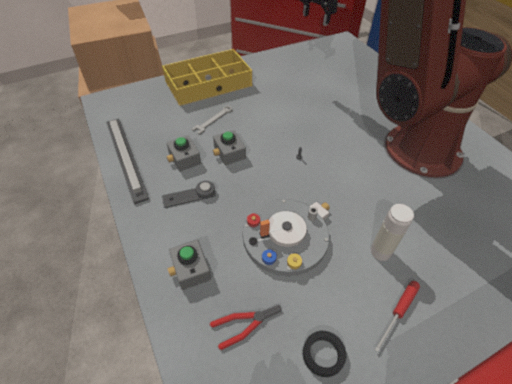

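The scene view confirms the layout. The selector is at (287,235), the orange tab at (264,227) sits between red (253,220) and blue (269,257), and the can is at (392,235).

| Green button candidate (scene pixel) | Position (m) | Distance from base |
|---|---|---|
| (227,135) | (0.58, -0.26) | 0.64 m |
| (180,141) | (0.72, -0.30) | 0.78 m |
| (186,252) | (0.83, 0.07) | 0.84 m |

I choose the first because it is nearest. I'll shut the gripper and pass above it for a close look.

Emit:
{"method": "drive_tool", "body": {
  "increments": [
    [-1,160,90,20,0,0,-0.18],
    [-1,320,180,20,0,0,-0.36],
    [-1,390,245,20,0,0,-0.36],
    [-1,390,245,20,0,0,-0.36],
    [-1,390,245,20,0,0,-0.36],
    [-1,390,245,20,0,0,-0.36],
    [-1,390,245,20,0,0,-0.36],
    [-1,390,245,20,0,0,-0.36]
  ]
}}

```text
t: 0.82
tool_pos: [0.4107, -0.3359, 0.2682]
ee_rot: [0.999, -0.048, -0.0, -0.0]
contact_force: [-0.2, -1.7, 0.3]
grip_width: -0.0001
grip_force: 0.0
```

Emit:
{"method": "drive_tool", "body": {
  "increments": [
    [-1,100,65,0,0,0,0],
    [-1,100,65,0,0,0,0],
    [-1,100,65,0,0,0,0],
    [-1,100,65,0,0,0,0],
    [-1,100,65,0,0,0,0],
    [-1,100,65,0,0,0,0],
    [-1,100,65,0,0,0,0]
  ]
}}

```text
t: 1.4
tool_pos: [0.5084, -0.2731, 0.2681]
ee_rot: [0.999, -0.049, -0.0, -0.0]
contact_force: [0.3, 0.0, 0.4]
grip_width: -0.0002
grip_force: 0.0
```

Run:
```python
from h import *
s=cam('wrist');save(s,'w1.png')
for st,c in blobs(s,*COL['green'],60): print(st,c,dep(s,*c).round(4),onz(s,*c,.068).round(4))
```

```text
[223, 82, 32, 33, 817] [238.6, 97.6] [ 0.5815 -0.2659  0.0707] [ 0.5814 -0.2658  0.068 ]
```

View pics/w1.png

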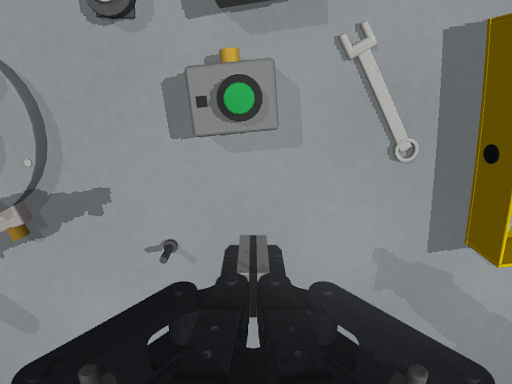

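Emit:
{"method": "drive_tool", "body": {
  "increments": [
    [-1,60,260,0,0,0,0],
    [-1,60,260,0,0,0,0],
    [-1,60,260,0,0,0,0],
    [-1,60,260,0,0,0,0],
    [-1,60,260,0,0,0,0],
    [-1,60,260,0,0,0,0],
    [-1,60,260,0,0,0,0],
    [-1,60,260,0,0,0,0]
  ]
}}

```text
t: 2.12
tool_pos: [0.5694, -0.0099, 0.2684]
ee_rot: [0.999, -0.047, 0.0, -0.0]
contact_force: [-0.6, -0.7, 0.4]
grip_width: -0.0
grip_force: 0.0
```

Run:
```python
from h import *
s=cam('wrist');save(s,'w2.png')
for k in('orange','blue','yellow','red'):
  for st,c in blobs(s,*COL[k],60): print(k,st,c,dep(s,*c).round(4),onz(s,*c,.1 if k=='orange' else .046).round(4))
```

```text
orange [129, 101, 28, 25, 611] [142.3, 112.6] [0.6387 0.0881 0.0955] [0.6388 0.0865 0.1   ]
blue [88, 86, 35, 32, 822] [105.3, 101.3] [0.6537 0.145  0.0458] [0.6537 0.1449 0.046 ]
yellow [456, 87, 12, 14, 127] [461.9, 93.2] [ 0.6267 -0.2573  0.031 ] [ 0.6276 -0.2472  0.046 ]
yellow [68, 133, 34, 31, 810] [84.7, 147.4] [0.6057 0.1826 0.0433] [0.6061 0.181  0.046 ]
yellow [200, 253, 14, 13, 108] [206.6, 258.5] [0.4378 0.0658 0.0228] [0.4511 0.0605 0.046 ]
red [13, 0, 17, 45, 512] [21.1, 19.1] [0.7596 0.2444 0.011 ] [0.7492 0.2201 0.046 ]
red [0, 12, 10, 26, 125] [2.6, 25.8] [0.7568 0.2713 0.0096] [0.7463 0.2435 0.046 ]
red [190, 87, 33, 33, 732] [206.4, 102.6] [0.6404 0.0344 0.0443] [0.6404 0.0341 0.046 ]
red [0, 259, 36, 53, 856] [15.1, 288.6] [0.4049 0.3675 0.0183] [0.4231 0.3386 0.046 ]
```

View pics/w2.png

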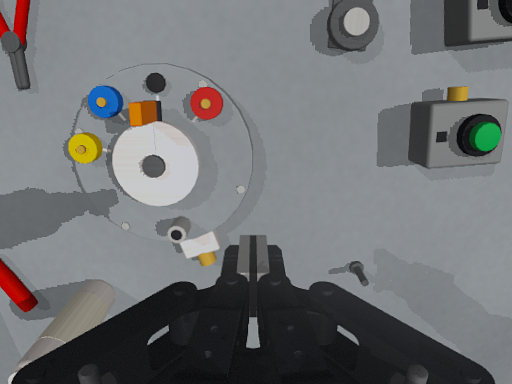

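The first wrist picture shows the chosen green button at (239,98), in a black collar on a grey box, so the choice holds. The second shows the tab at (145,112), just below the black plug (155,82), with blue (105,101) on its anticlockwise side. I'll push it towards +y from the red (206,103) side, with fingertips at about 68 mm height.

Emit:
{"method": "drive_tool", "body": {
  "increments": [
    [-1,30,25,-20,0,0,0],
    [-1,64,52,-40,0,0,0],
    [-1,64,52,-80,0,0,0],
    [-1,64,52,-110,0,0,0],
    [-1,64,52,-140,0,0,0],
    [-1,64,52,-165,0,0,0],
    [-1,64,52,-178,0,0,0],
    [-1,64,52,-178,0,0,0]
  ]
}}

```text
t: 2.83
tool_pos: [0.6298, 0.0254, 0.0869]
ee_rot: [0.999, -0.039, -0.003, -0.005]
contact_force: [-1.0, 0.5, -0.2]
grip_width: -0.0002
grip_force: 0.0
```

Run:
```python
from h import *
o=status.get_obs();print(o['tool_pos'],o['contact_force'])
s=cam('wrist');save(s,'w3.png')
for k in('orange','blue','yellow','red'):
  for st,c in blobs(s,*COL[k],60): print(k,st,c,dep(s,*c).round(4))
```

```text
[0.62984841 0.02541401 0.08686624] [-1.01708385  0.50313548 -0.17604877]
orange [74, 213, 68, 88, 2837] [104.9, 254.4] [0.6476 0.0872 0.0935]
blue [18, 172, 67, 60, 2737] [51.4, 200.4] [0.6568 0.1443 0.0411]
yellow [32, 201, 17, 15, 175] [39.7, 207.9] [0.6542 0.1497 0.0456]
yellow [226, 210, 17, 16, 194] [234.4, 217.4] [0.64   0.0355 0.0449]
yellow [0, 245, 42, 54, 1603] [20.3, 271.4] [0.6093 0.1821 0.0414]
red [205, 180, 60, 61, 2548] [235.4, 209.1] [0.6447 0.0345 0.0439]
```

View pics/w3.png

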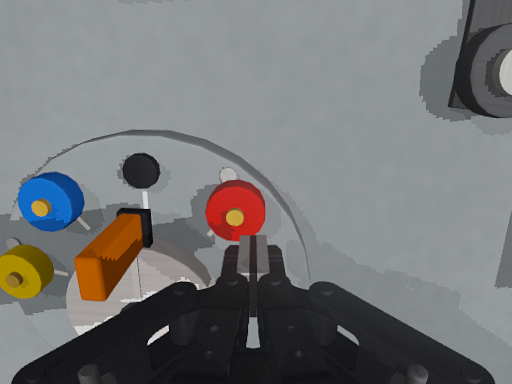

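The tab (110,250) is ahead of the fingertips (253,255), well clear of red (235,210). Measured y lags the target, so I'll settle before pushing.

Emit:
{"method": "drive_tool", "body": {
  "increments": [
    [-1,0,0,0,0,0,0],
    [-1,0,0,0,0,0,0],
    [-1,0,0,0,0,0,0]
  ]
}}

```text
t: 3.13
tool_pos: [0.6334, 0.0271, 0.0918]
ee_rot: [0.999, -0.038, 0.001, -0.005]
contact_force: [-0.2, 0.1, 0.3]
grip_width: -0.0002
grip_force: 0.0
```

Emit:
{"method": "drive_tool", "body": {
  "increments": [
    [-1,0,12,0,0,0,0],
    [-1,0,12,0,0,0,0],
    [-1,0,12,0,0,0,0],
    [-1,0,12,0,0,0,0]
  ]
}}

```text
t: 3.47
tool_pos: [0.6321, 0.0348, 0.0904]
ee_rot: [0.999, -0.033, 0.0, -0.007]
contact_force: [-1.1, -0.3, 0.2]
grip_width: 0.0001
grip_force: 0.0
```

Run:
```python
from h import *
o=status.get_obs();print(o['tool_pos'],o['contact_force'],o['q'],o['joint_velocities'],Rot.from_quat(o['ee_rot']).as_matrix())
```

```text
[0.632124   0.03483757 0.09043128] [-1.07560449 -0.29009688  0.18992961] [-0.06720753  0.61609389 -0.08263983  0.87185071  0.01427346  3.1405814 ] [-0.00262561  0.00248968 -0.00074185 -0.00071647 -0.00147827 -0.00098183] [[ 9.97809794e-01 -6.61380830e-02  1.16992601e-03]
 [-6.61480425e-02 -9.97708395e-01  1.42265276e-02]
 [ 2.26329742e-04 -1.42727569e-02 -9.99898113e-01]]
```

q6 is at its range limit because yaw must stay above q1, so I'll turn the tool by +0.3 rad. That also suits the tab's later direction.

Emit:
{"method": "drive_tool", "body": {
  "increments": [
    [-1,0,0,0,0,0,0.1],
    [-1,0,0,0,0,0,0.2],
    [-1,0,0,0,0,0,0.3],
    [-1,0,0,0,0,0,0.3],
    [-1,0,0,0,0,0,0.3]
  ]
}}

```text
t: 3.88
tool_pos: [0.6321, 0.0346, 0.0902]
ee_rot: [0.993, 0.115, -0.001, -0.007]
contact_force: [-0.2, 0.6, -0.2]
grip_width: 0.0003
grip_force: 0.0
```

Run:
```python
from h import *
o=status.get_obs();print(o['tool_pos'],o['contact_force'],o['q'],Rot.from_quat(o['ee_rot']).as_matrix())
```

```text
[0.63205219 0.03462337 0.09017824] [-0.15940175  0.56335021 -0.22721449] [-0.0672414   0.61950588 -0.07697197  0.87869075  0.01362022  2.84392439] [[ 9.73575473e-01  2.28339479e-01 -3.44684755e-03]
 [ 2.28365418e-01 -9.73476504e-01  1.38827717e-02]
 [-1.85440239e-04 -1.43030668e-02 -9.99897689e-01]]
```

Emit:
{"method": "drive_tool", "body": {
  "increments": [
    [-1,2,12,0,0,0,0],
    [-1,3,20,0,0,0,0],
    [-1,3,24,0,0,0,0],
    [-1,3,28,0,0,0,0],
    [-1,3,30,0,0,0,0],
    [-1,3,30,0,0,0,0]
  ]
}}

```text
t: 4.38
tool_pos: [0.6349, 0.0652, 0.0902]
ee_rot: [0.993, 0.117, -0.001, -0.007]
contact_force: [0.3, -0.1, -0.3]
grip_width: -0.0001
grip_force: 0.0
```

Emit:
{"method": "drive_tool", "body": {
  "increments": [
    [-1,0,2,0,0,0,0],
    [-1,0,4,0,0,0,0],
    [-1,0,6,0,0,0,0],
    [-1,0,8,0,0,0,0],
    [-1,0,8,0,0,0,0],
    [-1,0,8,0,0,0,0]
  ]
}}

```text
t: 4.88
tool_pos: [0.635, 0.0726, 0.0902]
ee_rot: [0.993, 0.116, -0.001, -0.007]
contact_force: [0.6, -0.3, 0.7]
grip_width: 0.0001
grip_force: 0.0
```

Emit:
{"method": "drive_tool", "body": {
  "increments": [
    [-1,0,2,0,0,0,0],
    [-1,0,4,0,0,0,0],
    [-1,0,6,0,0,0,0],
    [-1,0,8,0,0,0,0],
    [-1,0,8,0,0,0,0]
  ]
}}

```text
t: 5.3
tool_pos: [0.6354, 0.0807, 0.0903]
ee_rot: [0.993, 0.116, -0.001, -0.007]
contact_force: [1.6, -3.1, 0.8]
grip_width: -0.0004
grip_force: 1.3
```

Emit:
{"method": "drive_tool", "body": {
  "increments": [
    [-1,0,2,0,0,0,0],
    [-1,0,4,0,0,0,0.03],
    [-1,0,6,0,0,0,0.05],
    [-1,0,6,0,0,0,0.05]
  ]
}}

```text
t: 5.63
tool_pos: [0.6355, 0.0868, 0.0904]
ee_rot: [0.99, 0.142, -0.001, -0.007]
contact_force: [2.3, -2.3, 0.1]
grip_width: -0.0
grip_force: 1.4
```

Run:
```python
from h import *
s=cam('top')
for k in('orange','blue'):
  for st,c in blobs(s,*COL[k],12): print(k,st,c,dep(s,*c).round(4))
s=cam('wrist');save(s,'w4.png')
for st,c in blobs(s,*COL['orange'],60): print(st,c,dep(s,*c).round(4))
```

```text
orange [493, 113, 13, 71, 406] [499.1, 139.7] [ 0.8607 -1.1717 -0.4984]
orange [224, 172, 5, 5, 14] [225.9, 173.9] [0.641  0.0346 0.0471]
orange [500, 208, 11, 11, 65] [503.5, 214.3] [ 0.5236 -1.1797 -0.5035]
blue [60, 79, 40, 48, 943] [81.6, 103.0] [0.8738 0.5009 0.0332]
[192, 202, 41, 86, 2188] [211.6, 245.1] [0.6485 0.1082 0.0983]
```

View pics/w4.png

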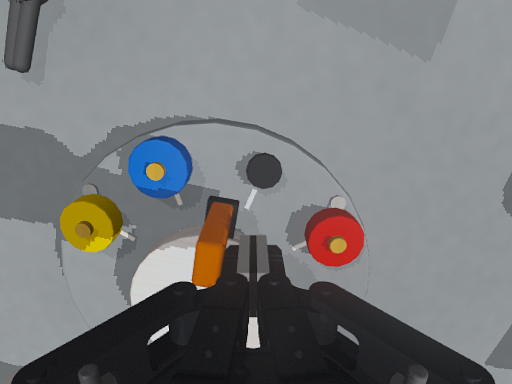

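The fingertips (253,250) are against the tab (212,245), which has already turned towards blue (160,167). I'll continue in small steps along its circle.

Emit:
{"method": "drive_tool", "body": {
  "increments": [
    [-1,0,2,0,0,0,0.02],
    [-1,0,4,0,0,0,0.04],
    [-1,0,6,0,0,0,0.06],
    [-1,0,6,0,0,0,0.06]
  ]
}}

```text
t: 6.07
tool_pos: [0.6343, 0.0934, 0.09]
ee_rot: [0.985, 0.172, -0.002, -0.008]
contact_force: [-0.1, 0.3, -0.4]
grip_width: -0.0002
grip_force: 0.0
```

Emit:
{"method": "drive_tool", "body": {
  "increments": [
    [-1,0,2,0,0,0,0.02],
    [-1,-1,4,0,0,0,0.04],
    [-1,-1,4,0,0,0,0.04]
  ]
}}

```text
t: 6.32
tool_pos: [0.6334, 0.0973, 0.09]
ee_rot: [0.981, 0.192, -0.002, -0.007]
contact_force: [-0.3, -0.6, -0.1]
grip_width: 0.0003
grip_force: 0.0
```

Run:
```python
from h import *
s=cam('wrist');save(s,'w5.png')
for k in('orange','blue','yellow','red'):
  for st,c in blobs(s,*COL[k],300): print(k,st,c,dep(s,*c).round(4))
```

```text
orange [171, 200, 43, 84, 2165] [190.4, 242.4] [0.6428 0.1286 0.0991]
blue [151, 131, 64, 63, 2799] [183.6, 160.9] [0.6575 0.1493 0.0454]
yellow [73, 182, 62, 59, 2384] [103.0, 210.4] [0.6089 0.1861 0.0419]
red [319, 219, 59, 58, 2338] [347.3, 246.7] [0.6432 0.0395 0.0408]
```

View pics/w5.png

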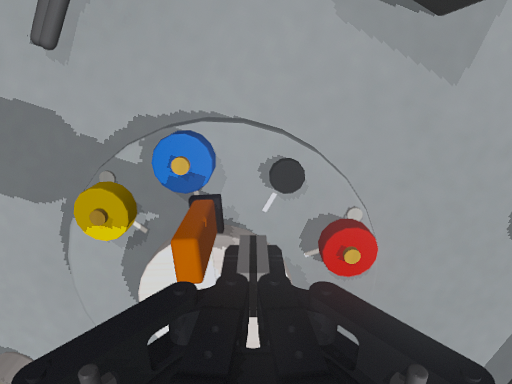

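The tab (195,240) jumped off the fingertips and now points at the blue outlet (184,161). I'll back off, rise and verify.

Emit:
{"method": "drive_tool", "body": {
  "increments": [
    [-1,0,-20,0,0,0,0],
    [-1,0,-30,10,0,0,0],
    [-1,0,-35,45,0,0,0],
    [-1,0,-60,80,0,0,0],
    [-1,-20,-90,110,0,0,0],
    [-1,-40,-120,140,0,0,0],
    [-1,-50,-140,160,0,0,0],
    [-1,-50,-140,160,0,0,0]
  ]
}}

```text
t: 7.03
tool_pos: [0.5841, -0.048, 0.2567]
ee_rot: [0.982, 0.189, 0.002, -0.005]
contact_force: [2.3, 0.1, -0.1]
grip_width: -0.0001
grip_force: 0.0
```

Run:
```python
from h import *
from scipy.optimize import least_squares
o=status.get_obs();print(o['tool_pos'],o['q'])
s=cam('wrist');save(s,'w6.png')
P={}
for k in('orange','blue','yellow','red'):
  for st,c in blobs(s,*COL[k],300):
    p=dep(s,*c); print(k,st,c,p.round(4))
    if np.hypot(*(p[:2]-[.578,.1]))<.11: P[k]=onz(s,*c,.1 if k=='orange' else .046)[:2]
f=lambda a:np.concatenate([P[k]-a[:2]-.09*np.array([np.cos(a[2]+t),np.sin(a[2]+t)]) for k,t in(('red',-.7),('blue',.7),('yellow',1.4))])
r=least_squares(f,[.578,.1,-.12]);d=P['orange']-r.x[:2];print(r.x,r.cost,'tab angle',np.arctan2(d[1],d[0])-r.x[2],np.hypot(*d))
```

```text
[ 0.58405975 -0.04801318  0.25674911] [-0.21209263  0.40594697  0.02409979  1.18950812  0.01030089  2.55015771]
orange [72, 45, 41, 30, 907] [91.7, 60.3] [0.6302 0.1278 0.0902]
blue [85, 16, 38, 36, 942] [103.9, 34.2] [0.6549 0.1457 0.0445]
yellow [42, 52, 38, 34, 935] [59.6, 69.2] [0.6054 0.1824 0.0451]
red [185, 71, 34, 35, 803] [201.6, 88.0] [0.6406 0.0343 0.0451]
[ 0.57949925  0.09710531 -0.12086666] 6.36649746937713e-06 tab angle 0.5824187447383561 0.05762922647716044
```

View pics/w6.png

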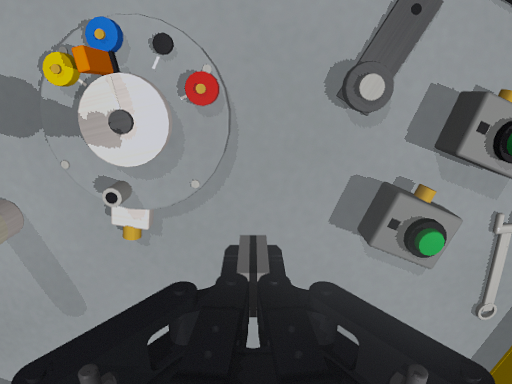

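The tab (95,60) lies between the axis and blue (104,35). The orange blob includes a side face, so I'll measure the angle from its top face only, using depth.

Run:
```python
from h import *
for n in('wrist','scene','top'):
    s=cam(n);h=cv2.cvtColor(s['frame'],cv2.COLOR_RGB2HSV);m=cv2.inRange(h,*COL['orange'])
    v,u=np.nonzero(m);p=np.array([dep(s,a,b) for a,b in zip(u,v)])
    near=np.hypot(p[:,0]-.5795,p[:,1]-.098)<.085
    for zc in(.096,.06):
        q=p[near&(p[:,2]>zc)&(p[:,2]<.108)]
        if len(q)<4: continue
        c=(q[:,:2].min(0)+q[:,:2].max(0))/2; d=c-[.5795,.0975];m=q[:,:2].mean(0)-[.5795,.0975]
        print(n,zc,len(q),c,np.arctan2(d[1],d[0])+.121,np.arctan2(m[1],m[0])+.121)
```

```text
wrist 0.096 354 [0.62920079 0.1336174 ] 0.7494194972722945 0.7433607598448072
wrist 0.06 818 [0.62885342 0.13358008] 0.7522658640084608 0.7035457688460219
scene 0.096 27 [0.6319177  0.13686505] 0.7651330411057456 0.7623468262492794
scene 0.06 71 [0.63194264 0.13710796] 0.7678606949604011 0.774051841555382
top 0.096 25 [0.62759612 0.13077416] 0.7262190812293635 0.7324876875583012
top 0.06 29 [0.6271859  0.13077416] 0.730232965127425 0.7316477018289479
```

The selector is home at blue: all three views give an angle of about 0.70 to 0.77, against 0.70 for blue. Next I go above the button.

Emit:
{"method": "drive_tool", "body": {
  "increments": [
    [-1,0,-40,0,0,0,0],
    [-1,0,-80,0,0,0,0],
    [-1,0,-120,0,0,0,0],
    [-1,-2,-160,-10,0,0,0],
    [-1,-2,-200,-40,0,0,0],
    [-1,-2,-217,-75,0,0,0],
    [-1,-2,-217,-110,0,0,0],
    [-1,-2,-217,-140,0,0,0]
  ]
}}

```text
t: 7.9
tool_pos: [0.5809, -0.2605, 0.1058]
ee_rot: [0.982, 0.19, -0.003, -0.008]
contact_force: [0.3, 1.7, -0.5]
grip_width: -0.0002
grip_force: 0.0
```

Emit:
{"method": "drive_tool", "body": {
  "increments": [
    [-1,0,0,0,0,0,0],
    [-1,0,0,0,0,0,0],
    [-1,0,0,0,0,0,0]
  ]
}}

```text
t: 8.15
tool_pos: [0.5831, -0.2599, 0.1115]
ee_rot: [0.982, 0.191, -0.001, -0.007]
contact_force: [-0.1, -0.5, 0.6]
grip_width: -0.0001
grip_force: 0.0
```

Run:
```python
from h import *
o=status.get_obs();print(o['tool_pos'],o['contact_force'])
s=cam('wrist');save(s,'w7.png')
for st,c in blobs(s,*COL['green'],60): print(st,c,dep(s,*c).round(4))
```

```text
[ 0.58309152 -0.25990142  0.11145293] [-0.12966607 -0.50925357  0.60942305]
[404, 0, 69, 62, 3534] [437.7, 28.6] [ 0.7179 -0.3011  0.071 ]
[236, 209, 54, 46, 1432] [265.3, 227.8] [ 0.5892 -0.2641  0.0711]
```

View pics/w7.png

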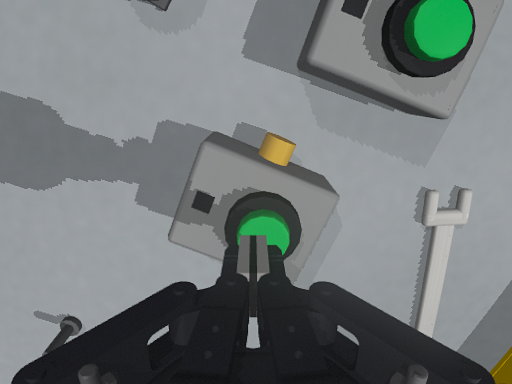

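The fingertips (253,240) hang over the button (263,228) and sit about 5 mm too far to +y. I'll correct that and press in steps.

Emit:
{"method": "drive_tool", "body": {
  "increments": [
    [-1,0,-5,0,0,0,0],
    [-1,0,-5,-8,0,0,0],
    [-1,0,-5,-14,0,0,0],
    [-1,0,-5,-18,0,0,0],
    [-1,0,-5,-22,0,0,0],
    [-1,0,-5,-24,0,0,0],
    [-1,0,-5,-24,0,0,0]
  ]
}}

```text
t: 8.78
tool_pos: [0.5823, -0.2656, 0.0879]
ee_rot: [0.982, 0.19, -0.001, -0.007]
contact_force: [-3.8, 1.6, 17.3]
grip_width: -0.0001
grip_force: 8.2
```

Emit:
{"method": "drive_tool", "body": {
  "increments": [
    [-1,0,0,-1,0,0,0],
    [-1,0,0,-2,0,0,0],
    [-1,0,0,-3,0,0,0],
    [-1,0,0,-4,0,0,0],
    [-1,0,0,-4,0,0,0]
  ]
}}

```text
t: 9.2
tool_pos: [0.5824, -0.2657, 0.0873]
ee_rot: [0.982, 0.191, -0.0, -0.006]
contact_force: [-15.3, 7.3, 48.4]
grip_width: -0.0001
grip_force: 24.2
```

Emit:
{"method": "drive_tool", "body": {
  "increments": [
    [-1,0,0,4,0,0,0],
    [-1,0,0,6,0,0,0],
    [-1,0,0,6,0,0,0]
  ]
}}

```text
t: 9.45
tool_pos: [0.5822, -0.2656, 0.0891]
ee_rot: [0.982, 0.19, -0.001, -0.007]
contact_force: [-0.1, -1.5, 3.5]
grip_width: 0.0003
grip_force: 2.1
```

Run:
```python
from h import *
from rig import ctrl
print(ctrl.nose_length)
o=status.get_obs();print(o['tool_pos'],o['contact_force'],o['moment'])
for n in('wrist','scene'):
    s=cam(n)
    p=np.array([dep(s,u,v) for v in range(384) for u in range(512) if s['range_z'][v,u]>0])
    m=(np.hypot(p[:,0]-.5825,p[:,1]+.2645)<.06)&(p[:,2]>.045)&(p[:,2]<.085)
    px=[(u,v) for v in range(384) for u in range(512) if s['range_z'][v,u]>0]
    c=np.array([s['frame'][v,u] for u,v in px]).astype(int)
    g=m&(c[:,1]>1.5*c[:,0])&(c[:,1]>60)
    print(n,'green',g.sum(),p[g].min(0).round(4) if g.any() else'',p[g].max(0).round(4) if g.any() else '',np.percentile(p[g][:,2],[5,25,50,75]).round(4) if g.any() else '')
    d=m&(c.max(1)<50)&(p[:,2]>.052);print('dark',d.sum(),p[d].min(0).round(4),p[d].max(0).round(4),np.percentile(p[d][:,2],[50,75,95]).round(4))
```

```text
0.022
[ 0.58219898 -0.26556856  0.08913093] [-0.13548946 -1.46814563  3.53674445] [-0.06153174  0.05956407  0.00612493]
wrist green 950 [ 0.576  -0.2825  0.0595] [ 0.5973 -0.2503  0.0786] [0.0614 0.064  0.0652 0.0658]
dark 1439 [ 0.5625 -0.289   0.052 ] [ 0.6051 -0.2424  0.085 ] [0.0607 0.0708 0.0825]
scene green 31 [ 0.5711 -0.2699  0.0588] [ 0.5978 -0.2509  0.0676] [0.0596 0.063  0.0639 0.0649]
dark 35 [ 0.5656 -0.2632  0.0523] [ 0.6051 -0.2409  0.0835] [0.0594 0.0613 0.0831]
```

At TCP z = 0.0891 the button pushes back with 3.5 N, part-way on its spring. It was firmly at its stop at 0.0873, so it went fully down. Now I let it up, retreat and check.

Emit:
{"method": "drive_tool", "body": {
  "increments": [
    [-1,0,0,8,0,0,0],
    [-1,0,0,25,0,0,0],
    [-1,0,0,60,0,0,0],
    [-1,0,0,100,0,0,0],
    [-1,-20,10,140,0,0,0],
    [-1,-50,20,170,0,0,0],
    [-1,-70,20,180,0,0,0],
    [-1,-70,20,180,0,0,0]
  ]
}}

```text
t: 10.22
tool_pos: [0.5101, -0.2453, 0.2723]
ee_rot: [0.982, 0.19, -0.0, -0.006]
contact_force: [0.9, -0.4, 0.4]
grip_width: 0.0002
grip_force: 0.0
```

Emit:
{"method": "drive_tool", "body": {
  "increments": [
    [-1,0,0,0,0,0,0],
    [-1,0,0,0,0,0,0],
    [-1,0,0,0,0,0,0]
  ]
}}

```text
t: 10.47
tool_pos: [0.5123, -0.2453, 0.2669]
ee_rot: [0.982, 0.191, -0.002, -0.008]
contact_force: [-0.2, 0.1, -0.7]
grip_width: -0.0002
grip_force: 0.0
```

Run:
```python
from h import *
o=status.get_obs();print(o['tool_pos'],o['contact_force'],o['t'])
for n in('wrist','scene','top'):
    s=cam(n)
    for k in('green','orange','blue'):
      for st,c in blobs(s,*COL[k],25):
        if st[4]<1500:print(n,k,st,c,dep(s,*c).round(4))
```

```text
[ 0.51226087 -0.24529672  0.26692301] [-0.17413647  0.07705173 -0.72955785] 10.4667
wrist green [380, 0, 33, 11, 256] [395.3, 4.0] [ 0.7078 -0.3054  0.0712]
wrist green [285, 98, 32, 32, 795] [300.6, 113.6] [ 0.5815 -0.265   0.0714]
scene green [223, 132, 10, 8, 62] [227.5, 135.5] [ 0.5849 -0.2598  0.0702]
scene green [176, 138, 10, 8, 63] [180.5, 141.3] [ 0.7233 -0.2979  0.0693]
scene green [180, 247, 14, 13, 144] [186.3, 252.6] [0.8344 0.0766 0.07  ]
scene orange [272, 231, 8, 17, 82] [275.2, 238.9] [0.638  0.1447 0.0923]
scene blue [368, 0, 29, 54, 833] [381.2, 23.4] [-0.909  -1.2073 -0.2493]
scene blue [416, 0, 34, 71, 743] [434.3, 31.6] [-1.5039 -1.2304 -0.4254]
scene blue [262, 250, 14, 14, 126] [268.8, 256.9] [0.6575 0.1548 0.0401]
top green [208, 105, 12, 12, 116] [213.5, 110.8] [0.8326 0.0721 0.071 ]
top green [331, 141, 12, 13, 119] [336.8, 146.8] [ 0.7203 -0.3027  0.0762]
top green [320, 187, 12, 12, 119] [325.5, 192.5] [ 0.5816 -0.2664  0.0721]
top orange [493, 113, 13, 74, 422] [499.1, 140.2] [ 0.8587 -1.1725 -0.5002]
top orange [190, 174, 6, 7, 31] [192.5, 176.6] [0.6271 0.1307 0.1018]
top orange [500, 209, 11, 10, 67] [503.8, 214.5] [ 0.5225 -1.175  -0.4931]
top blue [60, 79, 40, 48, 939] [81.6, 102.9] [0.8516 0.4703 0.1148]
top blue [183, 165, 12, 11, 72] [188.2, 169.2] [0.6559 0.1507 0.0464]
```

The button is back at its original height, the tab is still at blue and the tool touches nothing.

```bash
python3 -c "
from rig import sign_off
print(sign_off())"
```

```text
the job is handed in; nothing more can be done
None
```

The job is handed in: the selector sits at the blue outlet, and afterwards I pressed the green button nearest the robot to its stop (the push peaked near 50 N against the 5 N needed) and it came back up.

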